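# Put the yellow check weight on the balance

## Task

Swing the clear lid of the weight case back past upright and leave it standing open, lift the check weight with the yellow knob straight up out of its pocket, keeping it upright, and set it down gently on the balance pan, wholly inside the engraved ring. Do not drop it or press the pan hard, leave the other two weights in their pockets, and do not disturb the tape roll, the bottle or the timer.

Things in the scene. Friction and masses are not known exactly. Their poses are not given: they have to be found in the camera images.
- case: Fixed case of check weights: a grey block 84 x 184 x 38 mm (x, y, z) with a thin blue skirt, origin at the centre of its underside, +x towards the rear (hinge side), y along the row of weights. Three round pockets 36 mm across and 30 mm deep (floor 8 mm up) open in its top at x = -6 mm, y = -58, 0 and +58 mm; any weight may be in any pocket. The clear lid is a shell 80 x 180 x 39 mm sitting on the block's top over the weights.
- lid_hinge (a point): Point on the lid's hinge line, at the middle of the rear edge of the case's top (case frame x +40, y 0, z +38 mm); the hinge line runs along the case's y axis.
- lid_handle (a point): Middle of the steel bar handle on the front of the clear lid: a round bar 10 mm thick, 90 mm long, along the case's y axis, standing 36 mm in front of the lid's front wall (31 mm free gap behind it, between its two end posts). It lies 116 mm in front of and 22 mm above the hinge line with the lid shut, and can be gripped from above with the fingers closing across it; being round it turns in the grip as the lid swings.
- lid (a joint): Angle of the clear lid (rad): 0 shut, 1.57 upright, 1.9 fully back at its stop. It begins shut or slightly ajar (up to 0.2). The hinge is stiff (about 0.15 N m) and the lid stays where it is left.
- yellow_center (a point): Centre (half-way up) of the check weight with the yellow knob: a steel cylinder 34 mm across and 30 mm high, on it a neck 12 mm across and 10 mm high, on that the yellow knob 18 mm across and 20 mm high; 60 mm high in all, about 0.23 kg, +z up. In the pocket only the neck and knob stand above the block. The knob's centre is 20 mm above this point, the underside 30 mm below it. The knob is the only part to grip.
- blue_center (a point): Centre (half-way up) of the like weight with the blue knob, which stays in its pocket.
- black_center (a point): Centre (half-way up) of the like weight with the black knob, which stays in its pocket.
- balance: Fixed white balance, housing 170 x 150 x 38 mm, origin at the centre of its underside, display and two keys on its front (-x) part.
- pan_center (a point): Centre of the top face of the balance's round aluminium pan (110 mm across, 58 mm above the bench when empty). A dark ring 78 mm across is engraved round this point.
- balance_pan (a joint): How far the pan is pressed down (m): 0 empty, stop at 0.013; sprung at about 600 N/m and lightly damped: a check weight sinks it about 3 to 5 mm; beyond 0.010 it is overloaded, as when a weight falls 30 mm onto it.
- tape_roll_center (a point): Centre of a loose roll of beige tape, 68 mm across, 19 mm high, lying flat; bystander.
- spare_bottle_center (a point): Centre (half-way up) of a loose white sample bottle, 48 mm across, 112 mm high, standing behind the gap between case and balance; bystander.
- lab_timer_center (a point): Centre of a loose off-white bench timer, 58 x 66 x 20 mm; bystander. Behind and left of it (larger x and y) stands a fixed rocker shaker with baskets of bottles reaching about 0.33 m above the bench: keep the arm clear of them.

How it is judged:
By the outcome, as a careful person would: the job done as asked, in the order asked, and still so for the second after the job is handed in, with the robot touching nothing.
It also fails if it takes over 61 s, if anything falls off the work surface, if the arm or the gripper's body presses on something with over 40 N, if the wrist force passes 120 N, or if a joint passes its speed limit or range.

## Robot

A 7-joint arm with a two-finger parallel gripper is mounted at the origin on a cart in front of the work surface, level with it; the furniture and walls round the work are solid. World frame = base frame: x ahead of the robot, y to its left, z up, the work surface at z = 0. Lengths are in m, angles in rad, forces in N, time in s.
With the tool pointing down it reaches from about 0.425 to 0.925 m from the base axis. Payload 6.8 kg.
Tool frame: the origin (TCP) lies at the very end of the fingers, on their centre line; the grasp point (between the pads) lies 19 mm behind it; z points along the fingers, y is the line along which they close (so a half turn about z gives the same grasp; the last joint's range is limited). The gripper opens to 85 mm and grips with 20 to 120 N. Pads are 22 mm wide; open, the fingers measure 114 mm over their backs; the gripper's body (76 mm by 85 mm) begins 54 mm behind the grasp point. The pads swing forward as they close: fully open they stand 13 mm farther back than shut.
Start: joints at [1.126, 0.477, 0.022, 1.555, -0.011, 1.109, -0.083], TCP at [0.223, -0.637, 0.195] pointing down, gripper open.
Joint ranges: [-2.96, 2.96], [-0.34, 2.1], [-1.41, 1.46], [0.24, 2.44], [-1.37, 4.51], [0.17, 1.92], [-2.96, 2.96]. Speed limits (rad/s): [2.39, 2.39, 3.14, 3.14, 3.14, 3.14, 3.14].

## Interface

Orientations are given as a unit quaternion [w, x, y, z].
In Python, from station import bot gives the robot as it stands.
- The arm moves only by the tool jog_arm, never from a script. Its argument "motion" is a list of rows, each a list of 7 numbers: the turn, a rotation vector about the tool's x, y, z in rad, then the shift along the tool's x, y, z in mm, then the finger opening in mm, from 0 to 85.4. A call has 1 to 10 rows; each row is the pose to reach, as a shift and turn from the pose commanded when the call began, along the tool's axes at that moment; what a row does not reach only later rows make up. A row lasts 1/8 s, in which the tool goes at most 62.5 mm and 10.7 degrees, less where a joint would pass 70% of its speed; a pose out of reach is approached as far as the arm can. A call with a gripper value outside its range is refused whole. The fingers move at their own pace and stop on an object; "grip_force" is the grip in N (left out, the last holds). Time passes only in rows, so rows that repeat a pose let the fingers close. It gives the time, the measured TCP pose, the force, the opening and the grip force at its end, in the units of the state.
- bot.get_obs(): the state, without advancing time (a new reading comes with each control period).
- bot.read_camera(name): name is "scene" or "top" or "wrist"; returns a dict with "pixels" (400x640x3 uint8, red, green, blue), "camera_matrix" (3x3 intrinsics, pixels), "T" (4x4, takes a point from camera to world coordinates); the wrist camera has in their place "tool_from_camera" (4x4, takes a point from camera to tool coordinates, whose origin is the TCP and whose axes are the flange's). Camera axes: x right, y down, z forward; pixel columns grow to the right and rows downward; lengths in m; the calibration is good to about 2 mm. The wrist camera is an equidistant fisheye: a pixel r from the principal point sees the ray r / f radians off the axis. A picture is of the moment at which its call begins: read the wrist's pose just before it. There is no depth.
- bot.hand_in(): hands the job in; it is judged then, once.
Trained networks look in a picture, given as the dict that the camera call returned (one of the last four; its "shot" number tells which), for a name from the list of things; names that differ only in an ending like _2 or _b are one class to them, and where a whole thing is asked for, a point or a joint stands for the part that bears it (a point fixed in the world has none). Each returns a list of dicts, best first, with "score" (0 to 1); they miss things now and then, are a little off and sometimes report something else, mostly with a low value. They report only what shows in the picture. A call takes as long as a camera call.
- bot.spot_in(thing, picture): "xy" ([column, row] in pixels, amid what is visible of it).
- bot.tip_of(thing, picture): "xy" ([column, row] in pixels: a listed point, or the origin of a listed thing).
The state is a dict: "t": time; "q": joint angles; "joint_vel": joint speeds; "joint_torque": joint torques, N m; "eef_pos": TCP position; "tool_rot": TCP orientation; "contact_force": force on the tool from outside, world axes, zero at the start; "torque": the same for the moment, N m; "gripper_width": opening from 0.0 (shut) to 1.0 (fully open); "grasp_force": force on a finger pad.
Only numpy, scipy, OpenCV 4.12 (cv2) and the standard library are available. Lean on these libraries where they do the work, as an engineer would, in place of code of your own. Each camera call takes 0.05 s, during which the arm holds its last target. There are 200 camera calls.

## Working session

There is one attempt and no reset: what is moved stays moved. The work goes in short steps, Python scripts to look and compute and a tool call to move; the robot and the scene stay as the last step left them, time stands still between calls to the robot, and variables do not carry over. Pictures are saved under pics/ and viewed, at most 10 in all, crops included, and the job is handed in when it is done.

Besides the shell and the picture viewer there is one more tool, called after "Emit:" by a JSON object that holds its "api" and its "payload". jog_arm: Moves the arm, as the interface text tells. Its arguments: {"type":"object","properties":{"motion":{"type":"array"},"grip_force":{"type":"number"}},"required":["motion"]}

```bash
mkdir -p pics; ls
cat > h.py <<'E'
import numpy as np, cv2
from station import bot
from scipy.spatial.transform import Rotation as R
def ray(pic,xy):
    K=pic["camera_matrix"];T=np.array(pic["T"]);d=T[:3,:3]@np.linalg.solve(K,[xy[0],xy[1],1.]);return T[:3,3],d/np.linalg.norm(d)
def onz(pic,xy,z):
    o,d=ray(pic,xy);return o+d*(z-o[2])/d[2]
def tri(rays):
    A=sum(np.eye(3)-np.outer(d,d) for o,d in rays);b=sum((np.eye(3)-np.outer(d,d))@o for o,d in rays);return np.linalg.solve(A,b)
def proj(pic,p):
    T=np.array(pic["T"]);c=T[:3,:3].T@(np.array(p)-T[:3,3]);u=pic["camera_matrix"]@c;return u[:2]/u[2]
def save(pic,n): cv2.imwrite("pics/"+n,pic["pixels"][:,:,::-1])
E
python3 - <<'E'
from h import *
np.set_printoptions(precision=4,suppress=True)
S=bot.read_camera("scene");T=bot.read_camera("top")
save(S,"s0.png");save(T,"t0.png")
for n in "case lid_hinge lid_handle yellow_center blue_center black_center balance pan_center tape_roll_center spare_bottle_center lab_timer_center".split():
    a=bot.tip_of(n,S);b=bot.tip_of(n,T)
    if a and b:
        r=[ray(S,a[0]["xy"]),ray(T,b[0]["xy"])];p=tri(r)
        err=[np.linalg.norm(np.cross(p-o,d)) for o,d in r]
        print(n,p,np.array(err),a[0]["score"],b[0]["score"],a[0]["xy"],b[0]["xy"])
    else: print(n,[ (x["xy"],x["score"]) for x in a[:1]],[ (x["xy"],x["score"]) for x in b[:1]])
o=bot.get_obs();print(o)
E
```

```text
pics
case [] [([309.4, 194.5], 0.87)]
lid_hinge [ 0.5917 -0.0638  0.0366] [0.0016 0.0016] 0.82 0.9 [286.1, 212.2] [305.4, 179.1]
lid_handle [ 0.4837 -0.0923  0.072 ] [0.002 0.002] 0.6 0.78 [326.4, 221.0] [313.8, 215.1]
yellow_center [] []
blue_center [] []
black_center [] [([315.6, 212.8], 0.5)]
balance [ 0.5373 -0.3471 -0.006 ] [0.0046 0.0046] 0.75 0.62 [392.7, 193.7] [397.3, 198.0]
pan_center [ 0.5471 -0.3464  0.0622] [0.0053 0.0053] 0.76 0.95 [388.8, 170.3] [403.9, 195.8]
tape_roll_center [([392.6, 253.6], 0.97)] []
spare_bottle_center [ 0.6014 -0.2878  0.0769] [0.0795 0.0795] 0.47 0.65 [391.1, 168.8] [365.7, 153.4]
lab_timer_center [0.3876 0.1621 0.0132] [0.003 0.003] 0.72 0.73 [243.2, 334.2] [226.7, 247.1]
{'t': 1.2, 'q': array([ 1.1259,  0.477 ,  0.0224,  1.5554, -0.0115,  1.1093, -0.0831]), 'joint_vel': array([-0.0001, -0.0001,  0.    , -0.0006, -0.0003,  0.0008,  0.0003]), 'joint_torque': array([  0.0006, -59.6337,   1.6064, -28.1547,   0.0124,   0.0018,
        -0.    ]), 'eef_pos': array([ 0.2231, -0.6371,  0.195 ]), 'tool_rot': array([0.    , 0.9859, 0.1676, 0.    ]), 'contact_force': array([-0.7003, -0.0571, -0.5567]), 'torque': array([-0.0109,  0.0213,  0.0378]), 'grasp_force': 0.0, 'gripper_width': 1.0008198010309168}
```

View pictures.

View pics/s0.png

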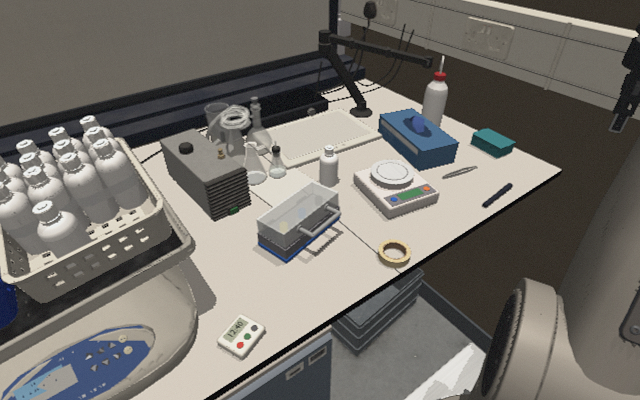

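View pics/t0.png

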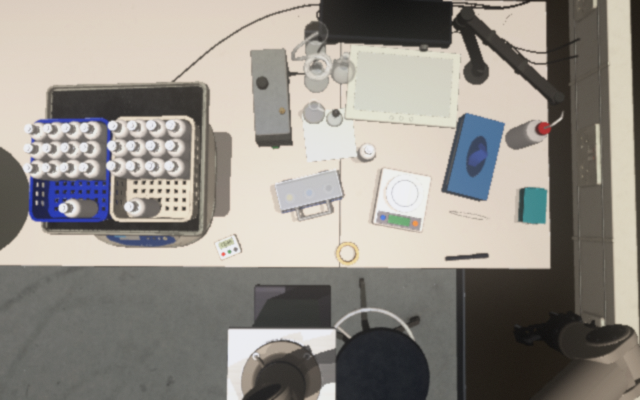

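```bash
cat >> h.py <<'E'
np.set_printoptions(precision=4,suppress=True)
def pose():
    o=bot.get_obs();q=o["tool_rot"];return np.array(o["eef_pos"]),R.from_quat([q[1],q[2],q[3],q[0]])
def down(yaw): # tool z down, tool y along world angle yaw
    y=np.array([np.cos(yaw),np.sin(yaw),0]);z=np.array([0,0,-1.]);return R.from_matrix(np.c_[np.cross(y,z),y,z])
def go(p,yaw,base=None):
    P,Q=base or pose();print("rotvec",(Q.inv()*down(yaw)).as_rotvec(),"mm",Q.inv().apply(np.array(p)-P)*1000)
def wray(pic,xy,po):
    K=pic["camera_matrix"];P,Q=po;d=np.array([(xy[0]-K[0,2])/K[0,0],(xy[1]-K[1,2])/K[1,1]]);r=np.linalg.norm(d)
    v=np.r_[d/r*np.sin(r),np.cos(r)] if r>0 else np.array([0,0,1.]);M=np.array(pic["tool_from_camera"])
    return P+Q.apply(M[:3,3]),Q.apply(M[:3,:3]@v)
E
python3 - <<'E'
from h import *
go([0.47,-0.085,0.22],0.22)
W=bot.read_camera("wrist");print(W["tool_from_camera"],W["camera_matrix"])
a=cv2.imread("pics/t0.png")[140:270,250:440];b=cv2.imread("pics/s0.png")[140:270,230:450]
cv2.imwrite("pics/c0.png",np.vstack([cv2.resize(a,(440,300),interpolation=cv2.INTER_CUBIC),cv2.resize(b,(440,260),interpolation=cv2.INTER_CUBIC)]))
E
```

```text
rotvec [ 0.0001  0.     -1.454 ] mm [ 415.4728 -439.4917  -25.0003]
[[-0.     -0.9616 -0.2746  0.0708]
 [ 1.      0.     -0.0001  0.0011]
 [ 0.0001 -0.2746  0.9616 -0.1784]
 [ 0.      0.      0.      1.    ]] [[309.7069   0.     319.3564]
 [  0.     309.7069 197.556 ]
 [  0.       0.       1.    ]]
```

Emit:
{"api": "jog_arm", "payload": {"motion": [[0,0,-0.18,42,-44,-25,85],[0,0,-0.36,84,-88,-25,85],[0,0,-0.54,126,-132,-25,60],[0,0,-0.72,168,-176,-25,40],[0,0,-0.9,210,-220,-25,40],[0,0,-1.08,252,-264,-25,40],[0,0,-1.26,294,-308,-25,40],[0,0,-1.454,336,-352,-25,40],[0,0,-1.454,378,-396,-25,40],[0,0,-1.454,415,-439,-25,40]]}}

```text
t: 2.5
eef_pos: [0.4705, -0.0837, 0.2204]
tool_rot: [0.001, 0.625, 0.781, 0.0]
contact_force: [-0.0, 0.5, 0.4]
gripper_width: 0.467
grasp_force: 0.0
```

```bash
cat > look.py <<'E'
from h import *
import sys
po=pose();W=bot.read_camera("wrist");save(W,sys.argv[1]);print(po[0],bot.get_obs()["t"])
for n in sys.argv[2:]:
    n,z=n.split("=")
    for a in bot.tip_of(n,W)[:2]:
        o,d=wray(W,a["xy"],po);print(n,a["score"],a["xy"],o+d*(float(z)-o[2])/d[2])
E
python3 look.py w1.png lid_hinge=0.038 lid_handle=0.072 case=0 yellow_center=0.038 blue_center=0.038 black_center=0.038 pan_center=0.058 spare_bottle_center=0.056
```

```text
[ 0.4705 -0.0837  0.2204] 2.55
lid_handle 0.56 [328.6, 188.5] [ 0.485  -0.0954  0.072 ]
case 0.76 [384.3, 173.5] [ 0.5592 -0.0763  0.    ]
```

View pics/w1.png

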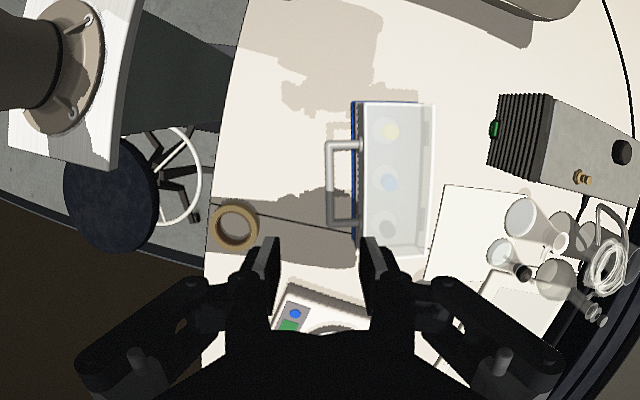

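Run:
```python
from h import *
W=bot.read_camera("wrist");po=pose()
f=lambda xy,z:(lambda o,d:o+d*(z-o[2])/d[2])(*wray(W,xy,po))
a,b=f((330,146),.072),f((329,222),.072);print("bar",a,b,(a+b)/2,np.arctan2(-(a-b)[0],(a-b)[1]))
for x in (387,131),(388,182),(386,230):print(f(x,.06))
g=cv2.cvtColor(W["pixels"],cv2.COLOR_RGB2HSV)
m=cv2.inRange(g,(100,120,40),(125,255,255))
ys,xs=np.nonzero(m[90:260,340:362]);ys+=90;xs+=340
print(len(xs),ys.min(),ys.max())
P=np.array([f((x,y),0.005) for x,y in zip(xs,ys) if 105<y<245]);v=cv2.fitLine(P[:,:2].astype(np.float32),cv2.DIST_HUBER,0,.01,.01).ravel();print(v,np.arctan2(-v[0],v[1]))
c=W["pixels"][90:270,310:450,::-1];cv2.imwrite("pics/c1.png",cv2.resize(c,None,fx=3.3,fy=3.3,interpolation=cv2.INTER_CUBIC))
```

```text
bar [ 0.4746 -0.0529  0.072 ] [ 0.4926 -0.1361  0.072 ] [ 0.4836 -0.0945  0.072 ] 0.21298267697036835
[ 0.533  -0.0232  0.06  ]
[ 0.549 -0.079  0.06 ]
[ 0.5631 -0.1361  0.06  ]
239 99 238
[ 0.2479 -0.9688  0.5135 -0.0748] -2.8910553
```

View pics/c1.png

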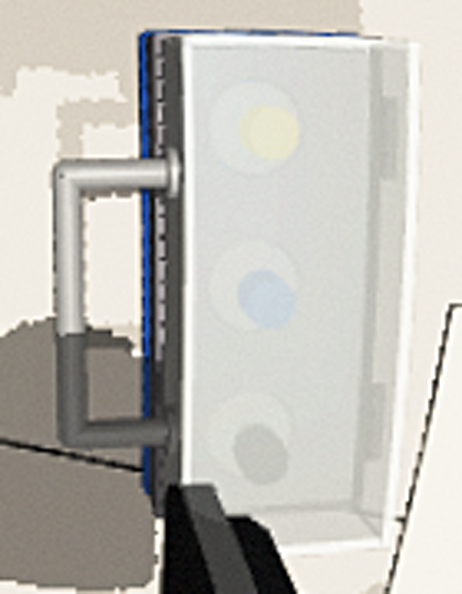

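Run:
```python
from h import *
go([0.484,-0.0925,0.053],0.25)
```

```text
rotvec [-0.0003  0.0003 -0.0323] mm [ -8.62    13.1766 166.9459]
```

Emit:
{"api": "jog_arm", "payload": {"motion": [[0,0,-0.032,-8.6,13.2,20,26],[0,0,-0.032,-8.6,13.2,60,26],[0,0,-0.032,-8.6,13.2,90,26],[0,0,-0.032,-8.6,13.2,110,26],[0,0,-0.032,-8.6,13.2,115,26],[0,0,-0.032,-8.6,13.2,115,26]]}}

```text
t: 3.75
eef_pos: [0.4846, -0.0915, 0.1053]
tool_rot: [0.0, 0.613, 0.79, 0.0]
contact_force: [0.4, 0.6, 0.5]
gripper_width: 0.306
grasp_force: 0.0
```

```bash
python3 look.py w2.png lid_handle=0.072
```

```text
[ 0.4846 -0.0915  0.1053] 3.8
lid_handle 0.89 [321.5, 209.5] [ 0.4875 -0.0915  0.072 ]
```

View pics/w2.png

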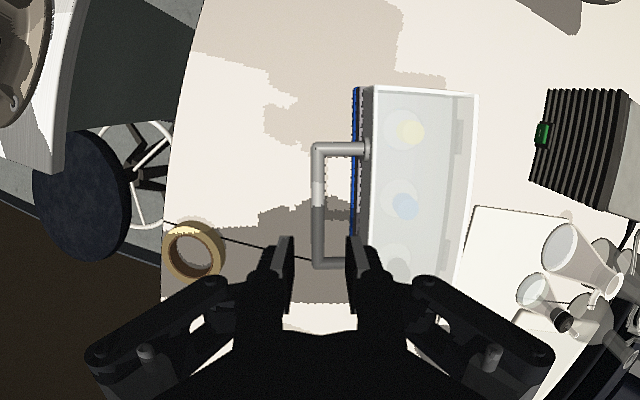

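Emit:
{"api": "jog_arm", "payload": {"motion": [[0,0,0,0,1.5,20,26],[0,0,0,0,1.5,40,26],[0,0,0,0,1.5,52,26],[0,0,0,0,1.5,52,26],[0,0,0,0,1.5,52,26]]}}

```text
t: 4.47
eef_pos: [0.4865, -0.0908, 0.0537]
tool_rot: [0.001, 0.613, 0.79, 0.0]
contact_force: [0.0, 0.1, -0.0]
gripper_width: 0.304
grasp_force: 0.0
```

Emit:
{"api": "jog_arm", "payload": {"motion": [[0,0,0,0,0,0,5],[0,0,0,0,0,0,5],[0,0,0,0,0,0,5],[0,0,0,0,0,0,5]], "grip_force": 30}}

```text
t: 4.97
eef_pos: [0.4859, -0.0908, 0.0531]
tool_rot: [0.0, 0.613, 0.79, 0.0]
contact_force: [0.0, -0.9, 0.5]
gripper_width: 0.06
grasp_force: 0.0
```

```bash
python3 look.py w3.png lid_handle=0.072
python3 - <<'E'
from h import *
S=bot.read_camera("scene");cv2.imwrite("pics/s3.png",cv2.resize(S["pixels"][170:290,220:420,::-1],None,fx=2,fy=2))
a=cv2.imread("pics/w3.png");b=cv2.imread("pics/s3.png")
cv2.imwrite("pics/m3.png",np.vstack([cv2.resize(a[60:330,140:540],(480,324)),cv2.resize(b,(480,270))]))
E
```

```text
[ 0.4859 -0.0908  0.0531] 5.025
```

View pics/m3.png

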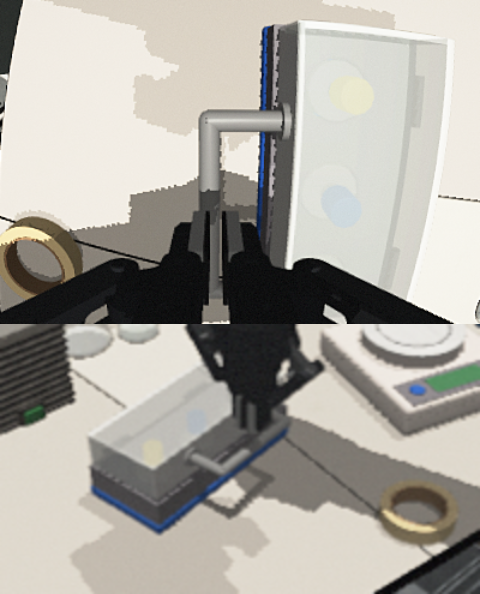

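Emit:
{"api": "jog_arm", "payload": {"motion": [[0,0,0,0,0,0,0],[0,0,0,0,0,0,0],[0,0,0,0,0,0,0],[0,0,0,0,0,0,0]], "grip_force": 40}}

```text
t: 5.62
eef_pos: [0.4859, -0.0907, 0.053]
tool_rot: [0.0, 0.613, 0.79, 0.0]
contact_force: [-0.8, 0.7, -0.2]
gripper_width: -0.004
grasp_force: 0.0
```

Run:
```python
from h import *
W=bot.read_camera("wrist");P,Q=pose()
ps=[([.4705,-.0837,.2204],(0.001,.625,.781,0)),([.4846,-.0915,.1053],(0,.613,.79,0)),([.4859,-.0908,.0531],(0,.613,.79,0))]
ps=[(np.array(p),R.from_quat([q[1],q[2],q[3],q[0]])) for p,q in ps]
px=[(329,145),(317,147),(311,158)]
r=[wray(W,x,p) for x,p in zip(px,ps)];p=tri(r);print(p,[np.linalg.norm(np.cross(p-o,d)) for o,d in r])
for i in((0,1),(0,2),(1,2)):print(tri([r[j] for j in i]))
for k in range(3):
    o,d=r[k];print([ (o+d*(z-o[2])/d[2])[:2] for z in (.045,.06,.072)])
save(W,"w4.png")
a=cv2.imread("pics/w3.png")[130:290,240:400]
T=bot.read_camera("top")
cv2.imwrite("pics/m4.png",np.hstack([cv2.resize(x,(400,400),interpolation=cv2.INTER_CUBIC) for x in (a,cv2.imread("pics/w4.png")[130:290,240:400])]))
```

```text
[ 0.4727 -0.0465  0.0903] [np.float64(0.0011837402303372802), np.float64(0.0002068588880910554), np.float64(0.0013900982736643672)]
[ 0.4727 -0.0454  0.1046]
[ 0.4726 -0.0463  0.0919]
[ 0.4725 -0.0483  0.074 ]
[array([ 0.4762, -0.0518]), array([ 0.4754, -0.0503]), array([ 0.4747, -0.0491])]
[array([ 0.4739, -0.0518]), array([ 0.4735, -0.0501]), array([ 0.4733, -0.0488])]
[array([ 0.4722, -0.0526]), array([ 0.472 , -0.0503]), array([ 0.4719, -0.0485])]
```

View pics/m4.png

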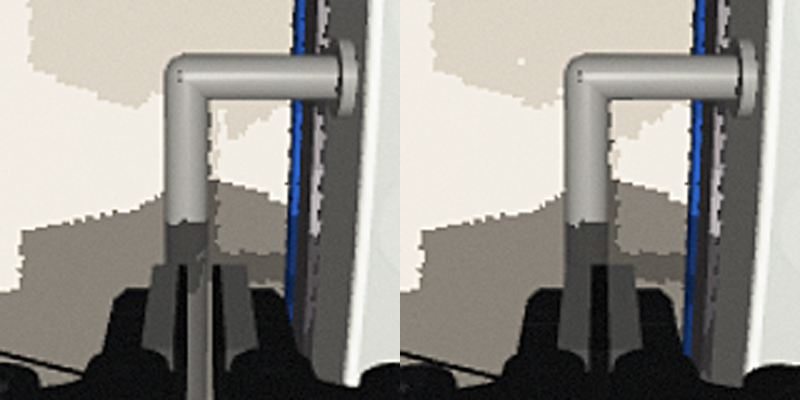

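Run:
```python
from h import *
S=bot.read_camera("scene");P,Q=pose();print(P)
for s in (0,.02,.035,.05):print(s,proj(S,P+[0,0,s]))
c=proj(S,P).astype(int);print(c);x,y=c[0]-40,c[1]-50
cr=S["pixels"][y:y+80,x:x+80,::-1];cv2.imwrite("pics/m5.png",cv2.resize(cr,(560,560),interpolation=cv2.INTER_CUBIC))
print(x,y)
```

```text
[ 0.4859 -0.0908  0.053 ]
0 [324.1368 227.4011]
0.02 [324.2113 220.3297]
0.035 [324.2686 214.8876]
0.05 [324.3272 209.3221]
[324 227]
284 177
```

View pics/m5.png

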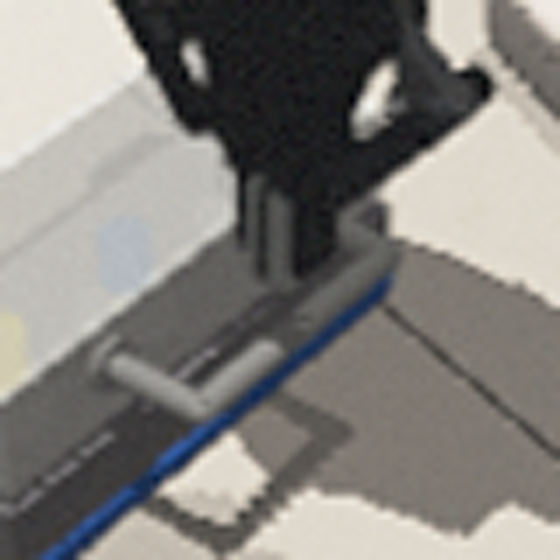

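Emit:
{"api": "jog_arm", "payload": {"motion": [[0,0,0,0,-2.5,0,28],[0,0,0,0,-2.5,0,28],[0,0,0,0,-2.5,8,28],[0,0,0,0,-2.5,18,28],[0,0,0,0,-2.5,26,28],[0,0,0,0,-2.5,34,28],[0,0,0,0,-2.5,34,28]], "grip_force": 30}}

```text
t: 6.65
eef_pos: [0.4829, -0.0912, 0.0182]
tool_rot: [-0.001, 0.613, 0.79, -0.0]
contact_force: [0.7, 0.6, 0.5]
gripper_width: 0.325
grasp_force: 0.0
```

Emit:
{"api": "jog_arm", "payload": {"motion": [[0,0,0,0,0,0,0],[0,0,0,0,0,0,0],[0,0,0,0,0,0,0],[0,0,0,0,0,0,0],[0,0,0,0,0,0,0]], "grip_force": 30}}

```text
t: 7.28
eef_pos: [0.4831, -0.0915, 0.019]
tool_rot: [-0.0, 0.613, 0.79, -0.0]
contact_force: [-3.1, -0.6, 2.1]
gripper_width: 0.103
grasp_force: 29.5
```

```bash
python3 -c "
from math import *
for i in range(1,12):
  f=.298+.1545*i;print(round(f,2),round(112.8-118*cos(f),1),round(34.7-118*sin(f),1))"
```

```text
0.45 6.7 -16.9
0.61 15.9 -32.6
0.76 27.4 -46.7
0.92 40.9 -58.9
1.07 56.2 -68.8
1.23 72.8 -76.3
1.38 90.4 -81.1
1.53 108.5 -83.2
1.69 126.7 -82.5
1.84 144.5 -79.0
2.0 161.6 -72.7
```

Emit:
{"api": "jog_arm", "payload": {"motion": [[0,0,0,0,3.1,-8.5,0],[0,0,0,0,6.7,-16.9,0],[0,0,0,0,11,-25,0],[0,0,0,0,15.9,-32.6,0],[0,0,0,0,15.9,-32.6,0]]}}

```text
t: 7.9
eef_pos: [0.4953, -0.0884, 0.0518]
tool_rot: [-0.002, 0.613, 0.79, -0.003]
contact_force: [-12.2, -1.8, 7.5]
gripper_width: 0.1
grasp_force: 29.8
```

```bash
python3 -c "
from math import *
for i in range(1,16):
  f=.515+.12*i;print(round(f,2),round(99.3-118*cos(f),1),round(58-118*sin(f),1))"
```

```text
0.64 4.3 -12.0
0.76 13.4 -22.9
0.88 23.7 -32.6
0.99 35.0 -41.0
1.11 47.4 -48.0
1.23 60.4 -53.4
1.35 74.0 -57.3
1.48 88.0 -59.5
1.6 102.2 -60.0
1.71 116.3 -58.8
1.83 130.1 -55.9
1.96 143.5 -51.4
2.08 156.3 -45.3
2.19 168.3 -37.7
2.31 179.2 -28.8
```

Emit:
{"api": "jog_arm", "payload": {"motion": [[0,0,0,0,0,-4,0],[0,0,0,0,4.3,-12,0],[0,0,0,0,13.4,-22.9,0],[0,0,0,0,23.7,-32.6,0],[0,0,0,0,35,-41,0],[0,0,0,0,35,-41,0]]}}

```text
t: 8.65
eef_pos: [0.5349, -0.0784, 0.0953]
tool_rot: [0.001, 0.613, 0.79, 0.0]
contact_force: [-7.3, -1.2, 11.8]
gripper_width: 0.102
grasp_force: 30.1
```

```bash
python3 -c "
from math import *
for i in range(0,10):
  f=1.016+.11*i;print(round(f,2),round(64.6-118.5*cos(f),1),round(97.6-118.5*sin(f),1))"
```

```text
1.02 2.2 -3.1
1.13 13.6 -9.4
1.24 25.7 -14.3
1.35 38.2 -17.9
1.46 51.0 -20.1
1.57 64.0 -20.9
1.68 77.0 -20.2
1.79 89.9 -18.2
1.9 102.5 -14.7
2.01 114.6 -9.9
```

Emit:
{"api": "jog_arm", "payload": {"motion": [[0,0,0,0,2.2,-3.1,0],[0,0,0,0,13.6,-9.4,0],[0,0,0,0,25.7,-14.3,0],[0,0,0,0,38.2,-17.9,0],[0,0,0,0,51,-20.1,0],[0,0,0,0,51,-20.1,0]]}}

```text
t: 9.4
eef_pos: [0.5852, -0.0655, 0.1139]
tool_rot: [0.002, 0.613, 0.79, 0.002]
contact_force: [-0.2, -0.6, 6.3]
gripper_width: 0.099
grasp_force: 30.4
```

Emit:
{"api": "jog_arm", "payload": {"motion": [[0,0,0,0,13,-1.8,0],[0,0,0,0,26,-1.1,0],[0,0,0,0,38.9,0.9,0],[0,0,0,0,51.5,4.4,0],[0,0,0,0,61,8.2,0],[0,0,0,0,61,8.2,0]]}}

```text
t: 10.15
eef_pos: [0.6426, -0.0506, 0.1042]
tool_rot: [0.001, 0.613, 0.79, 0.001]
contact_force: [1.8, -3.7, -0.2]
gripper_width: 0.094
grasp_force: 29.7
```

Emit:
{"api": "jog_arm", "payload": {"motion": [[0,0,0,0,0,0,28],[0,0,0,0,0,0,28],[0,0,0,0,0,0,28],[0,0,0,0,0,-20,28],[0,0,0,0,0,-50,28],[0,0,0,0,0,-75,28],[0,0,0,0,0,-75,28]]}}

```text
t: 11.02
eef_pos: [0.6432, -0.0504, 0.1833]
tool_rot: [0.002, 0.613, 0.79, 0.002]
contact_force: [-0.7, -0.8, 0.3]
gripper_width: 0.329
grasp_force: 0.0
```

Run:
```python
from h import *
go([0.545,-0.05,0.15],0.25)
```

```text
rotvec [0.0057 0.0016 0.0021] mm [ 24.9005 -95.2135  32.732 ]
```

Emit:
{"api": "jog_arm", "payload": {"motion": [[0,0,0,12,-50,0,36],[0,0,0,25,-97,0,36],[0,0,0,25,-97,30,36],[0,0,0,25,-97,45,36],[0,0,0,25,-97,45,36],[0,0,0,25,-97,45,36]]}}

```text
t: 11.78
eef_pos: [0.542, -0.0504, 0.135]
tool_rot: [0.0, 0.613, 0.79, 0.0]
contact_force: [-0.1, -0.5, 0.1]
gripper_width: 0.426
grasp_force: 0.0
```

```bash
python3 look.py w6.png yellow_center=0.038 blue_center=0.038 black_center=0.038 lid_handle=.15
python3 - <<'E'
from h import *
W=bot.read_camera("wrist");po=pose()
g=cv2.cvtColor(W["pixels"],cv2.COLOR_RGB2HSV);m=cv2.inRange(g,(22,120,90),(34,255,255))
n,_,st,ce=cv2.connectedComponentsWithStats(m)
for i in range(1,n):
    if st[i,4]>60:
        for z in (.058,.068):
            o,d=wray(W,ce[i],po);print(st[i],ce[i],o+d*(z-o[2])/d[2])
E
```

```text
[ 0.542  -0.0504  0.135 ] 11.825
yellow_center 0.76 [321.1, 153.9] [ 0.5372 -0.02    0.038 ]
blue_center 0.66 [326.1, 216.4] [ 0.5566 -0.0761  0.038 ]
black_center 0.8 [316.6, 272.7] [ 0.5629 -0.1373  0.038 ]
lid_handle 0.87 [463.0, 268.2] [ 0.6401 -0.0518  0.15  ]
[312 147  21  23 259] [322.4324 158.2239] [ 0.5378 -0.0209  0.058 ]
[312 147  21  23 259] [322.4324 158.2239] [ 0.5373 -0.0195  0.068 ]
```

View pics/w6.png

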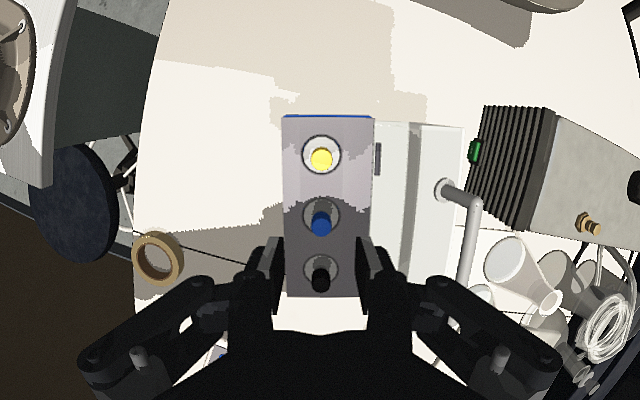

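Run:
```python
from h import *
go([0.537,-0.020,0.05],0.25)
```

```text
rotvec [0.0006 0.0002 0.002 ] mm [30.8604  3.3087 84.8623]
```

Emit:
{"api": "jog_arm", "payload": {"motion": [[0,0,0,31,2,20,36],[0,0,0,31,2,50,36],[0,0,0,31,2,75,36],[0,0,0,31,2,75,36],[0,0,0,31,2,75,36]]}}

```text
t: 12.7
eef_pos: [0.536, -0.0201, 0.0604]
tool_rot: [0.0, 0.613, 0.79, 0.0]
contact_force: [-0.1, 0.3, 0.6]
gripper_width: 0.418
grasp_force: 0.0
```

Run:
```python
from h import *
po=pose();W=bot.read_camera("wrist");save(W,"w7.png");print(po[0])
g=cv2.cvtColor(W["pixels"],cv2.COLOR_RGB2HSV);m=cv2.inRange(g,(22,120,90),(34,255,255))
n,_,st,ce=cv2.connectedComponentsWithStats(m)
for i in range(1,n):
    if st[i,4]>60:
        o,d=wray(W,ce[i],po);p=o+d*(.064-o[2])/d[2];print(st[i],ce[i],p,"rel tool mm",po[1].inv().apply(p-po[0])*1e3)
print(bot.tip_of("yellow_center",W)[:1])
```

```text
[ 0.536  -0.0201  0.0604]
[305 208  29  36 839] [318.913  225.7938] [ 0.5367 -0.0189  0.064 ] rel tool mm [ 0.9729  0.9836 -3.5586]
[{'xy': [318.7, 210.8], 'score': 0.65}]
```

View pics/w7.png

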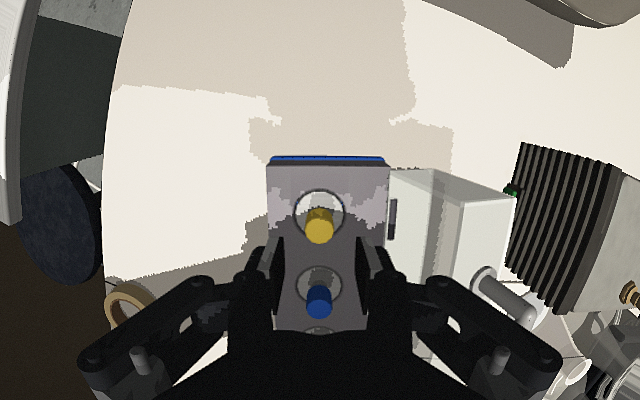

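Emit:
{"api": "jog_arm", "payload": {"motion": [[0,0,0,1,0,15,36],[0,0,0,1,0,30,36],[0,0,0,1,0,40,36],[0,0,0,1,0,48,36],[0,0,0,1,0,48,36]]}}

```text
t: 13.42
eef_pos: [0.5345, -0.0192, 0.0107]
tool_rot: [-0.001, 0.613, 0.79, -0.0]
contact_force: [-0.7, -0.6, 0.4]
gripper_width: 0.424
grasp_force: 0.0
```

Emit:
{"api": "jog_arm", "payload": {"motion": [[0,0,0,0,0,0,10],[0,0,0,0,0,0,10],[0,0,0,0,0,0,10],[0,0,0,0,0,0,10],[0,0,0,0,0,0,10]], "grip_force": 30}}

```text
t: 14.05
eef_pos: [0.5355, -0.0192, 0.0118]
tool_rot: [0.0, 0.613, 0.79, 0.0]
contact_force: [0.6, 0.2, 1.4]
gripper_width: 0.193
grasp_force: 29.5
```

Emit:
{"api": "jog_arm", "payload": {"motion": [[0,0,0,0,0,-5,10],[0,0,0,0,0,-12,10],[0,0,0,0,0,-20,10],[0,0,0,0,0,-30,10],[0,0,0,0,0,-30,10]], "grip_force": 40}}

```text
t: 14.68
eef_pos: [0.5357, -0.0193, 0.0425]
tool_rot: [0.001, 0.613, 0.79, 0.0]
contact_force: [0.1, -0.1, -2.3]
gripper_width: 0.191
grasp_force: 39.2
```

Emit:
{"api": "jog_arm", "payload": {"motion": [[0,0,0,0,0,-15,10],[0,0,0,0,0,-35,10],[0,0,0,0,0,-55,10],[0,0,0,0,0,-75,10],[0,0,0,0,0,-90,10],[0,0,0,0,0,-90,10]]}}

```text
t: 15.42
eef_pos: [0.5359, -0.0192, 0.1328]
tool_rot: [0.001, 0.613, 0.79, 0.001]
contact_force: [-0.6, 0.0, -1.8]
gripper_width: 0.192
grasp_force: 39.3
```

Run:
```python
from h import *
po=pose();S=bot.read_camera("scene");T=bot.read_camera("top");W=bot.read_camera("wrist")
for z,n in ((.058,"pan_center"),(.056,"spare_bottle_center")):
    for nm,p in (("S",S),("T",T)):
        for a in bot.tip_of(n,p)[:2]:print(n,nm,a["score"],a["xy"],onz(p,a["xy"],z))
    for a in bot.tip_of(n,W)[:1]:
        o,d=wray(W,a["xy"],po);print(n,"W",a["score"],a["xy"],o+d*(z-o[2])/d[2])
for n,z in(("yellow_center",po[0][2]+.026),("blue_center",.038),("black_center",.038),("lid_handle",.15)):
    for a in bot.tip_of(n,W)[:1]:
        o,d=wray(W,a["xy"],po);print(n,"W",a["score"],a["xy"],o+d*(z-o[2])/d[2])
for p in (S,T):
    g=cv2.cvtColor(p["pixels"],cv2.COLOR_RGB2HSV);m=cv2.inRange(g,(22,110,80),(34,255,255))
    n,_,st,ce=cv2.connectedComponentsWithStats(m);print([(st[i,4],ce[i]) for i in range(1,n) if st[i,4]>8])
print(po[0])
```

```text
pan_center S 0.79 [390.5, 170.1] [ 0.5526 -0.3508  0.058 ]
pan_center T 0.66 [403.7, 195.3] [ 0.5451 -0.3505  0.058 ]
spare_bottle_center S 0.89 [325.7, 164.1] [ 0.6741 -0.2376  0.056 ]
spare_bottle_center T 0.58 [368.9, 154.2] [ 0.6639 -0.2492  0.056 ]
spare_bottle_center W 0.41 [367.5, 246.6] [ 0.5926 -0.0573  0.056 ]
yellow_center W 0.61 [318.7, 247.9] [ 0.5375 -0.0221  0.1588]
black_center W 0.78 [316.4, 299.4] [ 0.5646 -0.1371  0.038 ]
lid_handle W 0.93 [454.9, 306.9] [ 0.6408 -0.0494  0.15  ]
[(np.int32(34), array([276.8529, 180.4412]))]
[]
[ 0.5359 -0.0192  0.1328]
```

Run:
```python
from h import *
go([0.549,-0.351,0.1328],0.25)
```

```text
rotvec [-0.0002 -0.0001  0.002 ] mm [-324.7893  -69.1711   -1.4307]
```

Emit:
{"api": "jog_arm", "payload": {"motion": [[0,0,0,-9,-2,0,10],[0,0,0,-28,-6,0,10],[0,0,0,-56,-12,0,10],[0,0,0,-89,-19,0,10],[0,0,0,-122,-26,0,10],[0,0,0,-155,-33,0,10],[0,0,0,-188,-40,0,10],[0,0,0,-221,-47,0,10],[0,0,0,-250,-53,0,10],[0,0,0,-275,-58.5,0,10]]}}

```text
t: 17.32
eef_pos: [0.5463, -0.3025, 0.1313]
tool_rot: [-0.0, 0.613, 0.79, -0.0]
contact_force: [0.3, -0.1, -2.3]
gripper_width: 0.189
grasp_force: 39.3
```

Emit:
{"api": "jog_arm", "payload": {"motion": [[0,0,0,-20,-4.2,0,10],[0,0,0,-36,-7.7,0,10],[0,0,0,-46,-9.8,0,10],[0,0,0,-50,-10.6,0,10],[0,0,0,-50,-10.6,0,10]]}}

```text
t: 17.95
eef_pos: [0.5493, -0.3507, 0.1315]
tool_rot: [-0.0, 0.612, 0.791, 0.0]
contact_force: [0.0, 0.5, -2.8]
gripper_width: 0.188
grasp_force: 39.3
```

Run:
```python
from h import *
po=pose();S=bot.read_camera("scene");T=bot.read_camera("top");W=bot.read_camera("wrist");save(W,"w8.png");save(S,"s8.png");save(T,"t8.png")
for nm,p in (("S",S),("T",T)):
    for a in bot.tip_of("pan_center",p)[:1]:print(nm,a["score"],a["xy"],onz(p,a["xy"],.058))
    for a in bot.tip_of("balance",p)[:1]:print(nm,"bal",a["score"],a["xy"],onz(p,a["xy"],0))
for n,z in(("pan_center",.058),("balance",0),("yellow_center",po[0][2]+.026)):
    for a in bot.tip_of(n,W)[:1]:
        o,d=wray(W,a["xy"],po);print(n,"W",a["score"],a["xy"],o+d*(z-o[2])/d[2])
print(po[0],bot.get_obs()["contact_force"])
```

```text
S bal 0.91 [390.0, 190.2] [ 0.5441 -0.3496  0.    ]
T 0.62 [405.7, 193.3] [ 0.551  -0.3564  0.058 ]
T bal 0.67 [399.6, 197.9] [ 0.5406 -0.3497  0.    ]
pan_center W 0.73 [318.1, 200.2] [ 0.5509 -0.3561  0.058 ]
balance W 0.79 [301.3, 171.6] [ 0.5308 -0.3476  0.    ]
yellow_center W 0.8 [320.7, 242.3] [ 0.5511 -0.3502  0.1575]
[ 0.5493 -0.3507  0.1315] [-0.4903  1.0107 -1.7158]
```

Emit:
{"api": "jog_arm", "payload": {"motion": [[0,0,0,-2,0,15,10],[0,0,0,-2,0,35,10],[0,0,0,-2,0,50,10],[0,0,0,-2,0,58,10],[0,0,0,-2,0,61,10],[0,0,0,-2,0,62,10],[0,0,0,-2,0,62,10]]}}

```text
t: 19.32
eef_pos: [0.55, -0.3533, 0.07]
tool_rot: [0.0, 0.613, 0.79, 0.0]
contact_force: [0.4, 0.2, -2.9]
gripper_width: 0.19
grasp_force: 39.3
```

Emit:
{"api": "jog_arm", "payload": {"motion": [[0,0,0,0,0,1,10],[0,0,0,0,0,2,10],[0,0,0,0,0,3,10],[0,0,0,0,0,4,10],[0,0,0,0,0,5,10],[0,0,0,0,0,5,10],[0,0,0,0,0,5,10]]}}

```text
t: 20.2
eef_pos: [0.5497, -0.3531, 0.0645]
tool_rot: [0.0, 0.613, 0.79, 0.0]
contact_force: [0.0, -0.3, -2.8]
gripper_width: 0.193
grasp_force: 39.3
```

Emit:
{"api": "jog_arm", "payload": {"motion": [[0,0,0,0,0,1,10],[0,0,0,0,0,2,10],[0,0,0,0,0,3,10],[0,0,0,0,0,3,10]]}}

```text
t: 20.7
eef_pos: [0.5496, -0.3531, 0.0614]
tool_rot: [-0.0, 0.613, 0.79, -0.0]
contact_force: [0.6, -0.7, -2.0]
gripper_width: 0.189
grasp_force: 39.3
```

Emit:
{"api": "jog_arm", "payload": {"motion": [[0,0,0,0,0,1,10],[0,0,0,0,0,2,10],[0,0,0,0,0,2,10]]}}

```text
t: 21.08
eef_pos: [0.5498, -0.3532, 0.0596]
tool_rot: [0.0, 0.613, 0.79, 0.0]
contact_force: [-0.3, -0.8, -0.9]
gripper_width: 0.192
grasp_force: 39.4
```

Emit:
{"api": "jog_arm", "payload": {"motion": [[0,0,0,0,0,1,10],[0,0,0,0,0,1.3,10],[0,0,0,0,0,1.3,10],[0,0,0,0,0,1.3,10]]}}

```text
t: 21.58
eef_pos: [0.5497, -0.3532, 0.0583]
tool_rot: [0.0, 0.613, 0.79, 0.0]
contact_force: [-0.1, 0.5, -0.7]
gripper_width: 0.192
grasp_force: 39.4
```

Run:
```python
from h import *
po=pose();W=bot.read_camera("wrist")
for n,z in(("pan_center",.055),("yellow_center",.085)):
    for a in bot.tip_of(n,W)[:1]:
        o,d=wray(W,a["xy"],po);print(n,"W",a["score"],a["xy"],o+d*(z-o[2])/d[2])
print(po[0],bot.get_obs()["contact_force"])
```

```text
yellow_center W 0.9 [319.7, 246.5] [ 0.5516 -0.3548  0.085 ]
[ 0.5497 -0.3532  0.0583] [ 0.1205  0.8584 -0.1931]
```

Supported by the pan now; release gradually and retract.

Emit:
{"api": "jog_arm", "payload": {"motion": [[0,0,0,0,0,0.3,20],[0,0,0,0,0,0.3,24],[0,0,0,0,0,0.3,30],[0,0,0,0,0,0.3,38],[0,0,0,0,0,0.3,40],[0,0,0,0,0,0.3,40]]}}

```text
t: 22.48
eef_pos: [0.5496, -0.3532, 0.0579]
tool_rot: [0.0, 0.613, 0.79, -0.0]
contact_force: [-0.7, 0.4, -0.6]
gripper_width: 0.47
grasp_force: 0.0
```

Emit:
{"api": "jog_arm", "payload": {"motion": [[0,0,0,0,0,-10,40],[0,0,0,0,0,-30,40],[0,0,0,0,0,-60,40],[0,0,0,0,0,-95,40],[0,0,0,0,0,-110,40],[0,0,0,0,0,-110,40]]}}

```text
t: 23.22
eef_pos: [0.5504, -0.3535, 0.1695]
tool_rot: [0.001, 0.613, 0.79, 0.0]
contact_force: [-1.2, -0.8, -0.8]
gripper_width: 0.466
grasp_force: 0.0
```

Run:
```python
from h import *
po=pose();W=bot.read_camera("wrist");S=bot.read_camera("scene")
def f(xy,z):
    o,d=wray(W,xy,po);return o+d*(z-o[2])/d[2]
for n,z in(("pan_center",.055),("yellow_center",.085),("blue_center",.038),("black_center",.038),("lid_handle",.15),("tape_roll_center",.01)):
    for a in bot.tip_of(n,W)[:1]:print(n,"W",a["score"],a["xy"],f(a["xy"],z))
g=cv2.cvtColor(W["pixels"],cv2.COLOR_RGB2HSV);m=cv2.inRange(g,(22,110,80),(34,255,255))
n,_,st,ce=cv2.connectedComponentsWithStats(m);print([(st[i],f(ce[i],.108)) for i in range(1,n) if st[i,4]>60])
for n,z in (("spare_bottle_center",.056),("lab_timer_center",.01),("tape_roll_center",.01),("yellow_center",.085),("pan_center",.055),("lid_handle",.15)):
    for a in bot.tip_of(n,S)[:1]:print(n,"S",a["score"],a["xy"],onz(S,a["xy"],z))
# ring: dark circle around the weight
u=W["pixels"].astype(np.uint8);G=cv2.cvtColor(u,cv2.COLOR_RGB2GRAY)
c=f((0,0),0) if 0 else None
e=cv2.HoughCircles(cv2.medianBlur(G,3),cv2.HOUGH_GRADIENT,1,20,param1=80,param2=25,minRadius=35,maxRadius=130)
if e is not None:
    for x,y,r in e[0][:5]:print("circ",x,y,r,f((x,y),.055),np.linalg.norm(f((x+r,y),.055)-f((x-r,y),.055)))
print(po[0],bot.get_obs()["t"])
```

```text
pan_center W 0.77 [324.5, 184.6] [ 0.5572 -0.354   0.055 ]
yellow_center W 0.81 [320.9, 190.6] [ 0.5531 -0.3531  0.085 ]
tape_roll_center W 0.91 [207.2, 1.2] [ 0.3777 -0.1873  0.01  ]
[(array([308, 185,  22,  26, 447], dtype=int32), array([ 0.5512, -0.3538,  0.108 ]))]
spare_bottle_center S 0.62 [327.3, 165.2] [ 0.6675 -0.2378  0.056 ]
lab_timer_center S 0.72 [241.8, 334.9] [0.3882 0.1615 0.01  ]
yellow_center S 0.79 [395.1, 161.4] [ 0.5466 -0.3567  0.085 ]
pan_center S 0.65 [389.8, 169.2] [ 0.5595 -0.3557  0.055 ]
lid_handle S 0.82 [266.9, 165.1] [ 0.6334 -0.0464  0.15  ]
circ 317.5 182.5 37.8 [ 0.5501 -0.3536  0.055 ] 0.07376318226111321
circ 362.5 180.5 129.4 [ 0.5921 -0.3407  0.055 ] 0.27272734255628733
circ 362.5 138.5 118.4 [ 0.5808 -0.3012  0.055 ] 0.23988248237984774
circ 269.5 129.5 129.4 [ 0.4932 -0.3147  0.055 ] 0.2653816021225172
circ 352.5 201.5 128.3 [ 0.5885 -0.3637  0.055 ] 0.2728907298953373
[ 0.5504 -0.3535  0.1695] 23.925
```

```bash
python3 -c "
from station import bot
print(bot.hand_in())"
```

```text
the job is handed in; nothing more can be done
None
```

I handed the job in at about 24 s. The lid stands open past upright (about 1.8 rad), and the yellow-knob weight is upright on the pan, within about 2 mm of the ring's centre. The other two weights, the bottle, the timer and the tape roll were left untouched.

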